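# Close the bonding jig on a mended fan guard

## Task

Lay the freshly glued fan guard flat in the pocket of the blue bonding jig, its square head in the wide end of the pocket, and let go of it. Then fit the orange upper half down over the jig's two dowels and push it down against the springs until the two halves meet, and finish while still holding it pressed shut. Leave the glue bottle, the jar and the folded fan where they are.

Things in the scene. Friction and masses are not known exactly. Their poses are not given: they have to be found in the camera images.
- jig: Blue lower half of the jig, fixed, yaw within 0.4 rad: block 184 (x) x 84 (y) x 28 mm high, pocket open to the top, two steel dowels on its flat top. Origin: centre of its underside on the table, z up. In the middle (x -22 to +22 mm) the side walls are cut away out to the sides, down to 12 mm above the table, so fingers holding the guard's middle can go down beside it and open.
- pocket (a point): Point fixed in the jig, 22 mm above its origin, same axes: where the guard's origin belongs when it lies in the pocket on the unloaded white bed. The pocket is the guard's outline with 2 mm play all round: 24 mm wide from x -67 to +26, then 34 mm wide from +26 to +60 mm. The bed lies 6 mm below the jig's top face, so the guard stands 4 mm proud.
- bed (a joint): How far the white bed in the pocket has been pushed down on its springs, m: 0 = up, 0.004 = the guard's top is level with the jig's top face and the halves meet, 0.006 = stop. The springs push up with 5 N at 0 and 11 N at 0.004. The guard and the upper half by their own weight do not push it down.
- dowel_a (a point): Tip of the dowel on the jig's -x side, at jig x = -78, y = 0, 50 mm above the table. Both dowels are 12 mm thick and stand 22 mm above the jig's top face; their upper 8 mm taper to 6 mm thick at the tip.
- dowel_b (a point): Tip of the other dowel, at jig x = +78, y = 0, 50 mm above the table.
- guard: Carved dark wood fan guard, about 40 g, 10 mm thick, flat on the table left or right: stick 20 mm wide from x -65 to +28 mm, square head 30 x 30 mm with brass disc from +28 to +58; yellow glue line. Origin: underside, on the stick's centre line near its balance point; best gripped here across the 20 mm. x points to the head, which must lie towards the jig's +x. Yaw within 0.5 rad of world x.
- guard_head (a point): Centre of the guard's square head, on its underside, at guard x = +43 mm.
- press: Orange upper half, about 220 g, flat on the table across from the guard: plate 184 (x) x 84 (y) x 12 mm, two 15 mm through holes at x -78 and +78, y 0; on its middle a black grip bar 60 (x) x 22 (y) mm, from 12 to 46 mm above the underside. Origin: centre of the underside. Fits either way round; halves met: origin 28 mm above the table; unpressed on the guard: 32 mm. Yaw within 0.5 rad.
- glue: Bystander: white glue bottle with red cap, 44 mm thick, 100 mm tall, upright. Origin: centre of its underside.
- jar: Bystander: jar with black cap, 60 mm thick, 65 mm tall, upright. Origin: centre of its underside.
- fan: Bystander: folded fan, 190 (its x) x 24 x 20 mm, lying on the table beyond the jig. Origin: centre of its underside.
Not all that is in view belongs to the job. There is more than one size of the press; the job needs the smaller. Of the things that look like the jig, take the one that is farthest from the robot's base at the start.

How it is judged:
On the way, in this order (a step that is already met when the one before it is completed fails the run):
1. the guard lies flat in the pocket, head in the wide end, and is let go (horizontal distance between guard and pocket below 0.004 m and angle between the x axis of guard and the x axis of jig, either way round below 0.1 rad and x of guard_head in the frame of pocket above 0.03 m and angle between guard's own z axis and vertical below 0.05 rad and z of guard in the frame of pocket below 0.0015 m and contact force between guard and the fingers below 0.3 N), for 0.2 s.
2. the upper half is down over both dowels (horizontal distance between press and jig below 0.003 m and angle between the x axis of press and the x axis of jig, either way round below 0.05 rad and z of press in the frame of jig below 0.036 m), for 0.1 s.
At the end, for the whole second after the job is handed in: Guard in the pocket, head in the wide end (4 mm, 0.1 rad); upper half on both dowels (3 mm, 0.05 rad), level (0.025 rad), within 1.5 mm of the jig's top face, pressing the guard with over 5 N, the robot still holding it down (over 3 N of contact) through the last second (horizontal distance between guard and pocket below 0.004 m and angle between the x axis of guard and the x axis of jig, either way round below 0.1 rad and x of guard_head in the frame of pocket above 0.03 m and angle between guard's own z axis and vertical below 0.05 rad and horizontal distance between press and jig below 0.003 m and angle between the x axis of press and the x axis of jig, either way round below 0.05 rad and z of guard in the frame of pocket below -0.0022 m and z of press in the frame of jig below 0.0295 m and angle between press's own z axis and vertical below 0.025 rad and contact force between press and guard above 5 N and (contact force between press and the fingers above 3 N or contact force between press and the arm above 3 N) and linear speed of press below 0.02 m/s); the arm keeps its last pose, push and grip.
It fails at once if a bystander (glue bottle, jar or folded fan) is moved by more than 20 mm (distance of any of glue, jar, fan from where it was at the start of the episode above 0.02 m).
It also fails if it takes over 67 s, if anything falls off the work surface, if the arm or the gripper's body presses on something with over 40 N, if the wrist force passes 120 N, or if a joint passes its speed limit or range.

## Robot

A 6-joint arm with a two-finger parallel gripper is mounted at the origin on the work surface. World frame = base frame: x ahead of the robot, y to its left, z up, the work surface at z = 0. Lengths are in m, angles in rad, forces in N, time in s.
With the tool pointing down it reaches from about 0.375 to 0.9 m from the base axis. Payload 3.1 kg.
Tool frame: the origin (TCP) lies at the very end of the fingers, on their centre line; the grasp point (between the pads) lies 19 mm behind it; z points along the fingers, y is the direction in which the jaws open and shut (so a half turn about z gives the same grasp; the last joint's range is limited). The gripper opens to 85 mm and grips with 20 to 120 N. Pads are 22 mm wide; open, the fingers measure 114 mm over their backs; the gripper's body (76 mm by 85 mm) begins 54 mm behind the grasp point. The pads swing forward as they close: fully open they stand 13 mm farther back than shut.
Start: joints at [-0.178, 0.527, 1.433, -0, 1.181, -0.178], TCP at [0.625, 0, 0.204] pointing down, gripper open.
Joint ranges: [-3.08, 3.08], [-0.75, 2.2], [0.22, 2.44], [-1.43, 4.57], [0, 2.65], [-2.85, 2.85]. Speed limits (rad/s): [2.79, 2.79, 3.14, 3.14, 3.14, 3.14].

## Interface

Orientations are given as a unit quaternion [x, y, z, w].
In Python, from station import manip gives the robot as it stands.
- The arm moves only by the tool send_rows, never from a script. Its argument "motion" is a list of rows, each an object with "gripper": the finger opening in mm, from 0 to 85.4; "travel": the shift along the tool's x, y, z in mm, a list of three; "rotation": the turn, a rotation vector about the tool's x, y, z in degrees, a list of three. In form: [{"gripper": gripper, "travel": [x, y, z], "rotation": [ax, ay, az]}, ...]. A call has 1 to 12 rows; each row shifts and turns the commanded pose from where the row before left it, along the tool's axes as they then stand; what a row does not reach is not made up. A row lasts 1/12 s, in which the tool goes at most 41.7 mm and 7.16 degrees, less where a joint would pass 70% of its speed; a pose out of reach is approached as far as the arm can. A call is refused whole if a number of a shift passes 41.7 or a number of a turn 7.16, either way. A call with a gripper value outside its range is refused whole. The fingers move at their own pace and stop on an object; "newtons" is the grip in N (left out, the last holds). Time passes only in rows, so rows that do not move let the fingers close. It gives the time, the measured TCP pose, the force and the opening at its end, in the units of the state.
- manip.sense(): the state, without advancing time (a new reading comes with each control period).
- manip.snapshot(name): name is "scene" or "side" or "wrist"; returns the picture (420x560x3 uint8, red, green, blue); there is no depth.
- manip.calibration(name): a dict with "fx", "fy", "cx", "cy" (pixels), "cam_to_world" (4x4, takes a point from camera to world coordinates). Camera axes: x right, y down, z forward; pixel columns grow to the right and rows downward; lengths in m; the calibration is good to about 2 mm. A picture is of the moment at which its call begins: read the wrist's pose just before it. calibration takes no time and is no camera call; for the wrist camera it gives the pose at the moment of the call.
- manip.sign_off(): hands the job in, once; it reports no verdict.
The state is a dict: "t": time; "q": joint angles; "qd": joint speeds; "tau": joint torques, N m; "tcp_pos": TCP position; "tool_rot": TCP orientation; "force": force on the tool from outside, world axes, zero at the start; "ft_torque": the same for the moment, N m; "finger_gap": opening from 0.0 (shut) to 1.0 (fully open).
Only numpy, scipy, OpenCV 4.12 (cv2) and the standard library are available. Lean on these libraries where they do the work, as an engineer would, in place of code of your own. Each camera call takes 0.05 s, during which the arm holds its last target. There are 200 camera calls.

## Working session

There is one attempt and no reset: what is moved stays moved. The work goes in short steps, Python scripts to look and compute and a tool call to move; the robot and the scene stay as the last step left them, time stands still between calls to the robot, and variables do not carry over. Pictures are saved under pics/ and viewed, about 8 in all and at most 12, crops included, and the job is handed in when it is done.

Besides the shell and the picture viewer there is one more tool, called after "Request:" by a JSON object that holds its "method" and its "body". send_rows: Moves the arm, as the interface text tells. Its arguments: {"type":"object","properties":{"motion":{"type":"array","items":{"type":"object","properties":{"gripper":{"type":"number"},"travel":{"type":"array","items":{"type":"number"}},"rotation":{"type":"array","items":{"type":"number"}}}}},"newtons":{"type":"number"}},"required":["motion"]}

```bash
ls; mkdir -p pics
python3 - <<'E'
from station import manip
import cv2,numpy as np
for n in("scene","side"):
    im=manip.snapshot(n); cv2.imwrite(f"pics/{n}0.png",im[:,:,::-1]); c=manip.calibration(n); print(n,c["fx"],c["cx"],c["cy"],np.round(c["cam_to_world"],3).tolist())
s=manip.sense();print(s)
E
```

```text
pics
scene 463.7671851907622 276.82713276827405 205.05881490034804 [[0.516, 0.696, -0.499, 1.092], [0.856, -0.416, 0.306, -0.353], [0.005, -0.585, -0.811, 1.058], [0.0, 0.0, 0.0, 1.0]]
side 490.8147187337433 281.6704223499026 216.23128124363552 [[0.986, -0.064, 0.152, 0.308], [-0.164, -0.507, 0.846, -0.965], [0.023, -0.859, -0.511, 0.642], [0.0, 0.0, 0.0, 1.0]]
{'t': 0.1, 'q': array([-1.78475574e-01,  5.28369344e-01,  1.43380085e+00,  1.10796748e-05,
        1.18142212e+00, -1.78509797e-01]), 'qd': array([ 0.00036112, -0.00091886, -0.00271916,  0.0001996 ,  0.00075344,
        0.0003657 ]), 'tau': array([ 4.33945943e-04, -4.43301880e+01, -1.78587180e+01, -2.04061280e-04,
        3.88642526e-03,  1.10165692e-05]), 'tcp_pos': array([6.24283671e-01, 1.77325599e-04, 2.03225427e-01]), 'tool_rot': array([ 7.07095819e-01,  7.07117037e-01, -5.66023053e-04, -8.24198841e-04]), 'force': array([-0.49348239,  0.686044  ,  0.49135213]), 'ft_torque': array([-0.00128198, -0.00411995,  0.01550922]), 'finger_gap': 0.9995962916269899}
```

View pics/scene0.png

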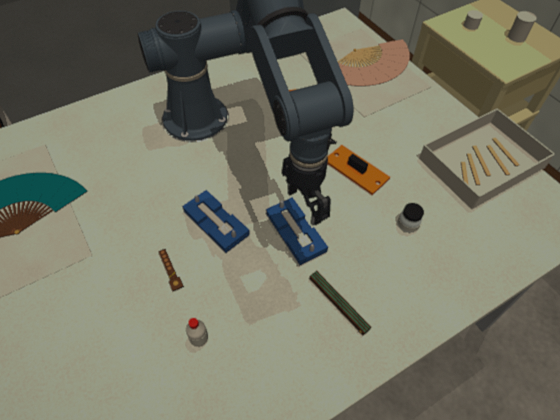

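View pics/side0.png

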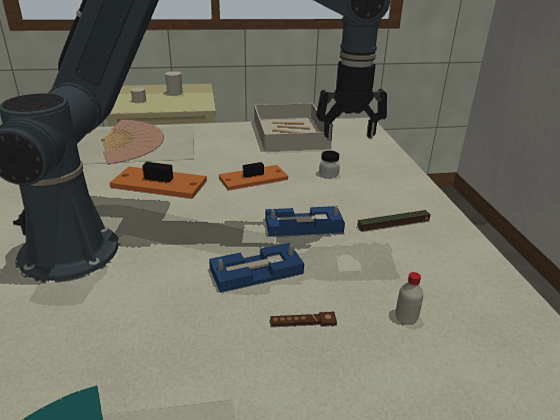

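Scene candidates:
- **Jigs:** (215,220) and (296,230). In the side view they are (257,265) and (305,222).
- **Presses:** small at scene (358,168) / side (253,177), large at side (158,182), hidden by the arm in the scene view.
- **Guard:** scene (170,270) / side (303,320). The green folded fan at (340,300) could be mistaken for it.

I'll get rough positions first.

```bash
cat > h.py <<'E'
from station import manip
import cv2,numpy as np
def ray(c,uv,z):
    T=np.array(c["cam_to_world"]); d=T[:3,:3]@np.array([(uv[0]-c["cx"])/c["fx"],(uv[1]-c["cy"])/c["fy"],1.]); p=T[:3,3]
    return p+d*(z-p[2])/d[2]
def proj(c,P):
    T=np.array(c["cam_to_world"]); p=T[:3,:3].T@(np.array(P)-T[:3,3]); return np.array([c["fx"]*p[0]/p[2]+c["cx"],c["fy"]*p[1]/p[2]+c["cy"]])
E
python3 - <<'E'
from h import *
for n,pts in (("scene",dict(jigA=(215,219,.02),jigB=(297,229,.02),press=(358,169,.012),guardtail=(162,251,.01),guardhead=(176,284,.01),glue=(198,340,0.03),jar=(410,222,.02),fan=(340,302,.02))),("side",dict(jigA=(257,266,.02),jigB=(305,222,.02),press=(254,178,.012),big=(158,182,.012),guardtail=(272,321,.01),guardhead=(328,318,.01),glue=(408,321,0),jar=(329,177,0),fan=(395,219,.015)))):
    c=manip.calibration(n)
    for k,v in pts.items(): print(n,k,ray(c,v[:2],v[2]).round(3))
s=manip.sense(); c=manip.calibration("wrist");T=np.array(c["cam_to_world"]);print(c["fx"],c["cx"],c["cy"],T.round(3).tolist())
E
```

```text
scene jigA [ 0.408 -0.129  0.02 ]
scene jigB [0.549 0.044 0.02 ]
scene press [0.459 0.315 0.012]
scene guardtail [ 0.421 -0.29   0.01 ]
scene guardhead [ 0.526 -0.297  0.01 ]
scene glue [ 0.69  -0.312  0.03 ]
scene jar [0.686 0.318 0.02 ]
scene fan [0.777 0.021 0.02 ]
side jigA [ 0.408 -0.132  0.02 ]
side jigB [0.545 0.03  0.02 ]
side press [0.452 0.301 0.012]
side big [0.182 0.307 0.012]
side guardtail [ 0.417 -0.291  0.01 ]
side guardhead [ 0.522 -0.298  0.01 ]
side glue [ 0.674 -0.317  0.   ]
side jar [ 0.676  0.305 -0.   ]
side fan [0.774 0.024 0.015]
328.1330816102175 275.93488553156834 208.24508171884662 [[1.0, 0.0, -0.002, 0.625], [-0.0, -0.956, -0.294, 0.075], [-0.002, 0.294, -0.956, 0.375], [0.0, 0.0, 0.0, 1.0]]
```

Request:
{"method": "send_rows", "body": {"motion": [{"gripper": 85,"travel": [0,0,0],"rotation": [0,0,7]},{"gripper": 85,"travel": [0,0,0],"rotation": [0,0,7]},{"gripper": 85,"travel": [0,0,0],"rotation": [0,0,7]},{"gripper": 85,"travel": [0,0,0],"rotation": [0,0,7]},{"gripper": 85,"travel": [0,0,0],"rotation": [0,0,7]},{"gripper": 85,"travel": [0,0,0],"rotation": [0,0,7]},{"gripper": 85,"travel": [0,0,0],"rotation": [0,0,7]},{"gripper": 85,"travel": [0,0,0],"rotation": [0,0,7]},{"gripper": 85,"travel": [0,0,0],"rotation": [0,0,7]},{"gripper": 85,"travel": [0,0,0],"rotation": [0,0,7]},{"gripper": 85,"travel": [0,0,0],"rotation": [0,0,7]},{"gripper": 85,"travel": [0,0,0],"rotation": [0,0,7]}]}}

```text
t: 1.1
tcp_pos: [0.6245, 0.0001, 0.2035]
tool_rot: [0.999, 0.049, -0.001, -0.0]
force: [0.1, -0.2, 0.9]
finger_gap: 0.991
```

Request:
{"method": "send_rows", "body": {"motion": [{"gripper": 85,"travel": [0,0,0],"rotation": [0,0,6]},{"gripper": 85,"travel": [-30,-30,0],"rotation": [0,0,0]},{"gripper": 85,"travel": [-10,0,0],"rotation": [0,0,0]},{"gripper": 85,"travel": [0,0,0],"rotation": [0,0,0]},{"gripper": 85,"travel": [0,0,0],"rotation": [0,0,0]}]}}

```text
t: 1.52
tcp_pos: [0.5856, 0.0295, 0.2041]
tool_rot: [1.0, 0.0, 0.0, 0.0]
force: [1.0, -0.2, 0.5]
finger_gap: 0.995
```

Run:
```python
from h import *
s=manip.sense();print(s["tcp_pos"],s["tool_rot"],s["q"].round(2))
c=manip.calibration("wrist");im=manip.snapshot("wrist");np.save("w1.npy",im);cv2.imwrite("pics/w1.png",im[:,:,::-1])
import json;json.dump({k:np.array(v).tolist() for k,v in c.items()},open("w1.json","w"))
```

```text
[0.58556271 0.02954078 0.2040983 ] [9.99999936e-01 2.46641423e-04 1.86132551e-04 1.78282817e-04] [-0.14  0.48  1.53 -0.    1.13  1.43]
```

View pics/w1.png

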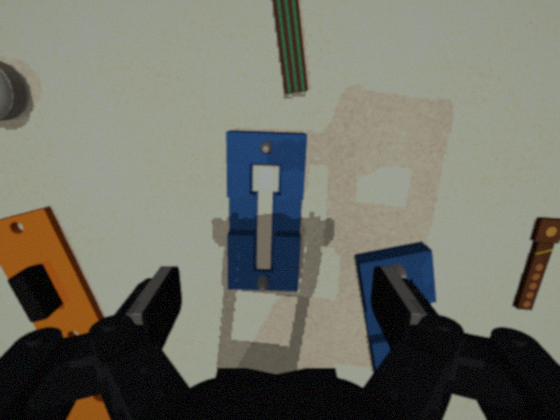

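The wrist view shows:
- **Chosen jig:** centre (266,210), wide pocket end at the top (+x), dowels at (266,148) and (263,283).
- **Nearer jig:** (395,300).
- **Small press:** holes at (17,227) and (73,336).
- **Guard:** right edge, head (547,231), tail (522,305).

Head direction and pocket direction are both roughly +x.

Run:
```python
from h import *
import json
im=np.load("w1.npy");c=json.load(open("w1.json"))
for k,uv,z in (("dA",(263,283),.05),("dB",(266,148),.05),("hole1",(17,227),.012),("hole2",(73,336),.012),("ghead",(547,231),.01),("gtail",(524,307),.01)): print(k,ray(c,uv,z).round(4))
hsv=cv2.cvtColor(im,cv2.COLOR_RGB2HSV)
b=cv2.inRange(hsv,(100,100,30),(130,255,255))
n,l,st,ce=cv2.connectedComponentsWithStats(b)
for i in range(1,n):
    if st[i,4]>300:
        cn=cv2.findContours((l==i).astype(np.uint8),cv2.RETR_EXTERNAL,cv2.CHAIN_APPROX_NONE)[0][0]
        bx=cv2.boxPoints(cv2.minAreaRect(cn)); P=np.array([ray(c,p,.028)[:2] for p in bx]);print(st[i],bx.round(1).tolist(),P.round(4).tolist(),P.mean(0).round(4))
```

```text
dA [0.4734 0.0433 0.05  ]
dB [0.6228 0.0387 0.05  ]
hole1 [0.5259 0.3348 0.012 ]
hole2 [0.3727 0.2965 0.012 ]
ghead [ 0.5202 -0.2942  0.01  ]
gtail [ 0.4157 -0.2901  0.01  ]
[ 227  131   79  160 9178] [[222.3000030517578, 288.0], [227.0, 130.6999969482422], [305.5, 133.10000610351562], [300.70001220703125, 290.3999938964844]] [[0.4539, 0.0932], [0.6379, 0.0794], [0.6355, -0.0017], [0.4507, -0.0009]] [0.5445 0.0425]
[ 356  243   79  127 3345] [[355.20001220703125, 252.6999969482422], [429.20001220703125, 241.3000030517578], [447.29998779296875, 357.8999938964844], [373.29998779296875, 369.3999938964844]] [[0.5001, -0.0629], [0.5145, -0.1465], [0.3519, -0.1923], [0.3336, -0.0984]] [ 0.425 -0.125]
```

Request:
{"method": "send_rows", "body": {"motion": [{"gripper": 85,"travel": [-12,36,0],"rotation": [0,0,0]},{"gripper": 85,"travel": [-12,36,0],"rotation": [0,0,0]},{"gripper": 85,"travel": [-12,36,0],"rotation": [0,0,0]},{"gripper": 70,"travel": [-12,36,14],"rotation": [0,0,0]},{"gripper": 50,"travel": [-12,36,14],"rotation": [0,0,0]},{"gripper": 50,"travel": [-12,36,14],"rotation": [0,0,0]},{"gripper": 50,"travel": [-12,36,14],"rotation": [0,0,0]},{"gripper": 50,"travel": [-12,36,14],"rotation": [0,0,0]},{"gripper": 50,"travel": [-12,34,14],"rotation": [0,0,0]},{"gripper": 50,"travel": [0,0,0],"rotation": [0,0,0]},{"gripper": 50,"travel": [0,0,0],"rotation": [0,0,0]},{"gripper": 50,"travel": [0,0,0],"rotation": [0,0,0]}]}}

```text
t: 2.57
tcp_pos: [0.4778, -0.2934, 0.1199]
tool_rot: [1.0, -0.001, 0.0, -0.0]
force: [-0.8, 0.2, -0.3]
finger_gap: 0.584
```

```bash
cat >> h.py <<'E'
def snap(name):
    s=manip.sense();c=manip.calibration("wrist");im=manip.snapshot("wrist");cv2.imwrite(f"pics/{name}.png",im[:,:,::-1])
    print("tcp",s["tcp_pos"].round(4),s["tool_rot"].round(4),"q6",s["q"][5].round(2)); return s,c,im
E
python3 - <<'E'
from h import *
s,c,im=snap("g1")
hsv=cv2.cvtColor(im,cv2.COLOR_RGB2HSV)
m=cv2.inRange(hsv,(3,90,20),(28,255,255)); m=cv2.morphologyEx(m,cv2.MORPH_CLOSE,np.ones((5,5)))
n,l,st,ce=cv2.connectedComponentsWithStats(m)
for i in range(1,n):
    if st[i,4]>300:
        cn=cv2.findContours((l==i).astype(np.uint8),cv2.RETR_EXTERNAL,cv2.CHAIN_APPROX_NONE)[0][0]
        bx=cv2.boxPoints(cv2.minAreaRect(cn)); P=np.array([ray(c,p,.01)[:2] for p in bx]);print(st[i],bx.round(1).tolist(),P.round(4).tolist(),P.mean(0).round(4))
        cv2.drawContours(im,[cn],-1,(0,255,0),1)
cv2.imwrite("pics/g1b.png",im[:,:,::-1])
E
```

```text
tcp [ 0.4778 -0.2934  0.1199] [ 1.e+00 -8.e-04  2.e-04 -1.e-04] q6 0.82
[ 263  130   35  133 3129] [[257.20001220703125, 261.3999938964844], [264.1000061035156, 129.1999969482422], [297.3999938964844, 131.0], [290.5, 263.20001220703125]] [[0.4141, -0.2761], [0.5359, -0.2842], [0.5344, -0.3121], [0.4122, -0.3076]] [ 0.4742 -0.295 ]
```

View pics/g1b.png

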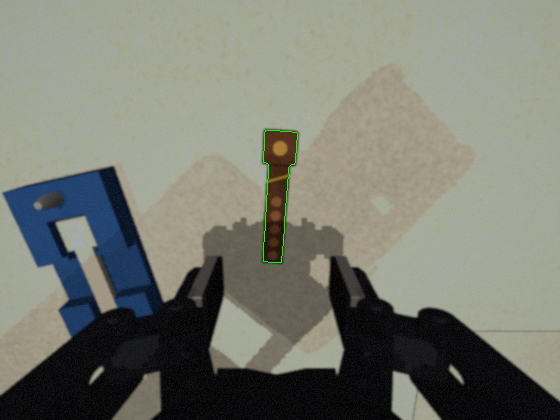

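The green contour fits the guard well: brass disc (280,148), tail middle (272,263), head at the top.

Run:
```python
from h import *
c=manip.calibration("wrist")
for uv in ((280,148.3),(272.3,263),(281,130),(277.7,182),(273.5,250)): print(uv,ray(c,uv,.01).round(4))
s=manip.sense();print(proj(c,s["tcp_pos"]))
```

```text
(280, 148.3) [ 0.5203 -0.2967  0.01  ]
(272.3, 263) [ 0.4126 -0.2897  0.01  ]
(281, 130) [ 0.5355 -0.2974  0.01  ]
(277.7, 182) [ 0.491  -0.2947  0.01  ]
(273.5, 250) [ 0.426  -0.2909  0.01  ]
[274.73017519 246.49241112]
```

Request:
{"method": "send_rows", "body": {"motion": [{"gripper": 50,"travel": [0,0.5,25],"rotation": [0,0,3.7]},{"gripper": 50,"travel": [0,0,28],"rotation": [0,0,0]},{"gripper": 50,"travel": [0,0,28],"rotation": [0,0,0]},{"gripper": 50,"travel": [0,0,22],"rotation": [0,0,0]},{"gripper": 50,"travel": [0,0,10],"rotation": [0,0,0]},{"gripper": 50,"travel": [0,0,4],"rotation": [0,0,0]},{"gripper": 50,"travel": [0,0,0],"rotation": [0,0,0]},{"gripper": 50,"travel": [0,0,0],"rotation": [0,0,0]}]}}

```text
t: 3.28
tcp_pos: [0.4786, -0.2932, 0.0042]
tool_rot: [0.999, -0.032, 0.001, 0.001]
force: [-0.5, 0.4, 0.2]
finger_gap: 0.584
```

Request:
{"method": "send_rows", "body": {"motion": [{"gripper": 10,"travel": [0,0,0],"rotation": [0,0,0]},{"gripper": 10,"travel": [0,0,0],"rotation": [0,0,0]},{"gripper": 10,"travel": [0,0,0],"rotation": [0,0,0]},{"gripper": 10,"travel": [0,0,0],"rotation": [0,0,0]},{"gripper": 10,"travel": [0,0,0],"rotation": [0,0,0]},{"gripper": 10,"travel": [0,0,0],"rotation": [0,0,0]},{"gripper": 10,"travel": [0,0,0],"rotation": [0,0,0]},{"gripper": 10,"travel": [0,0,0],"rotation": [0,0,0]}], "newtons": 30}}

```text
t: 3.95
tcp_pos: [0.4774, -0.293, 0.0031]
tool_rot: [0.999, -0.032, -0.0, -0.0]
force: [-0.7, -0.4, 0.0]
finger_gap: 0.114
```

Run:
```python
from h import *
s,c,im=snap("g2")
sd=manip.snapshot("side");a=cv2.resize(sd[240:360,230:390],(560,420),interpolation=cv2.INTER_CUBIC)
cv2.imwrite("pics/g2c.png",np.hstack([im[100:420,100:460],cv2.resize(a,(427,320))])[:,:,::-1])
```

```text
tcp [ 0.4774 -0.293   0.0031] [ 9.995e-01 -3.230e-02 -1.000e-04 -0.000e+00] q6 0.89
```

View pics/g2c.png

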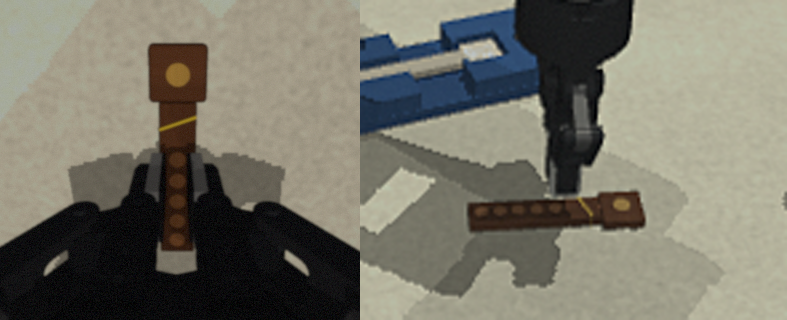

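Run:
```python
from h import *
c=manip.calibration("side")
for y in (-.298,-.312):
  for z in (0.003,.01,.02): print(y,z,proj(c,(.477,y,z)).round(1))
for x in (.4126,.534):
  for z in (0,.01,.02):print(x,z,proj(c,(x,-.305,z)).round(1))
```

```text
-0.298 0.003 [304.5 323.1]
-0.298 0.01 [304.7 320.3]
-0.298 0.02 [304.9 316.2]
-0.312 0.003 [306.  328.4]
-0.312 0.01 [306.2 325.5]
-0.312 0.02 [306.5 321.4]
0.4126 0 [270.9 330.4]
0.4126 0.01 [271.  326.3]
0.4126 0.02 [271.  322.2]
0.534 0 [334.9 323.9]
0.534 0.01 [335.4 319.9]
0.534 0.02 [335.8 315.9]
```

Run:
```python
import cv2,numpy as np
im=cv2.imread("pics/g2.png")[215:300,210:340]
from station import manip
sd=manip.snapshot("side")[:,:,::-1][285:345,255:350]
a=cv2.resize(im,None,fx=3,fy=4.5,interpolation=cv2.INTER_CUBIC);a=cv2.resize(im,(390,380),interpolation=cv2.INTER_CUBIC);b=cv2.resize(sd,(400,380),interpolation=cv2.INTER_CUBIC)
o=np.hstack([a,b]);cv2.imwrite("pics/z.png",np.clip(o*1.6,0,255).astype(np.uint8))
```

```text
(no output)
```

View pics/z.png

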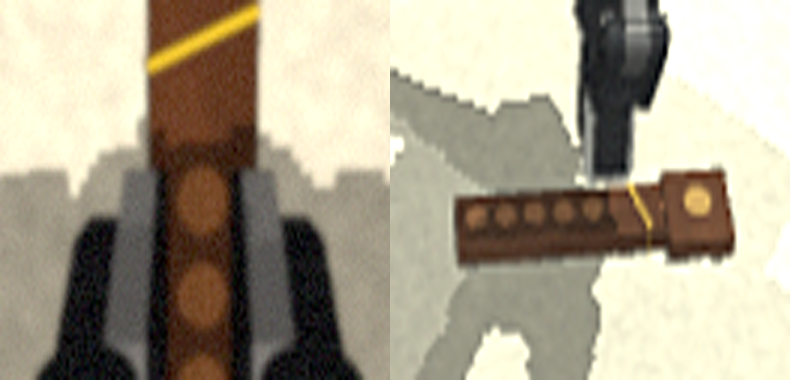

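The pads closed to about 10 mm just above the guard. The real tips stand about 10 mm behind the TCP at this opening, so I'll open and go lower with a force check.

Request:
{"method": "send_rows", "body": {"motion": [{"gripper": 36,"travel": [0,0,0],"rotation": [0,0,0]},{"gripper": 36,"travel": [0,0,0],"rotation": [0,0,0]},{"gripper": 36,"travel": [0,0,0],"rotation": [0,0,0]},{"gripper": 36,"travel": [0,0,0],"rotation": [0,0,0]},{"gripper": 36,"travel": [0,0,3],"rotation": [0,0,0]},{"gripper": 36,"travel": [0,0,2],"rotation": [0,0,0]},{"gripper": 36,"travel": [0,0,0],"rotation": [0,0,0]}]}}

```text
t: 4.68
tcp_pos: [0.4772, -0.2928, -0.0024]
tool_rot: [0.999, -0.032, -0.0, -0.0]
force: [-0.7, -0.8, 0.1]
finger_gap: 0.421
```

Request:
{"method": "send_rows", "body": {"motion": [{"gripper": 36,"travel": [0,0,2],"rotation": [0,0,0]},{"gripper": 36,"travel": [0,0,2],"rotation": [0,0,0]},{"gripper": 36,"travel": [0,0,0],"rotation": [0,0,0]}]}}

```text
t: 4.93
tcp_pos: [0.4773, -0.2928, -0.0063]
tool_rot: [0.999, -0.032, -0.0, -0.0]
force: [-0.3, -0.3, -0.7]
finger_gap: 0.422
```

Request:
{"method": "send_rows", "body": {"motion": [{"gripper": 12,"travel": [0,0,0],"rotation": [0,0,0]},{"gripper": 12,"travel": [0,0,0],"rotation": [0,0,0]},{"gripper": 12,"travel": [0,0,0],"rotation": [0,0,0]},{"gripper": 12,"travel": [0,0,0],"rotation": [0,0,0]},{"gripper": 12,"travel": [0,0,0],"rotation": [0,0,0]}]}}

```text
t: 5.35
tcp_pos: [0.4776, -0.293, -0.0058]
tool_rot: [0.999, -0.032, 0.0, 0.0]
force: [-0.3, 0.4, -0.3]
finger_gap: 0.142
```

Request:
{"method": "send_rows", "body": {"motion": [{"gripper": 36,"travel": [0,0,0],"rotation": [0,0,0]},{"gripper": 36,"travel": [0,0,0],"rotation": [0,0,0]},{"gripper": 36,"travel": [0,0,0],"rotation": [0,0,0]},{"gripper": 36,"travel": [0,0,0],"rotation": [0,0,0]},{"gripper": 36,"travel": [0,0,2],"rotation": [0,0,0]},{"gripper": 36,"travel": [0,0,2],"rotation": [0,0,0]},{"gripper": 36,"travel": [0,0,0],"rotation": [0,0,0]}]}}

```text
t: 5.93
tcp_pos: [0.4773, -0.2928, -0.0103]
tool_rot: [0.999, -0.032, -0.0, -0.0]
force: [0.6, 0.3, -0.8]
finger_gap: 0.422
```

Run:
```python
from h import *
s,c,im=snap("g3")
print(s["force"].round(2))
sd=manip.snapshot("side")
a=cv2.resize(im[195:300,190:360],(390,290),interpolation=cv2.INTER_CUBIC);b=cv2.resize(sd[275:345,255:350],(390,290),interpolation=cv2.INTER_CUBIC)
cv2.imwrite("pics/z3.png",np.clip(np.hstack([a,b])[:,:,::-1]*1.6,0,255).astype(np.uint8))
```

```text
tcp [ 0.4773 -0.2928 -0.0103] [ 9.995e-01 -3.230e-02 -3.000e-04 -3.000e-04] q6 0.89
[ 0.58  0.31 -0.79]
```

View pics/z3.png

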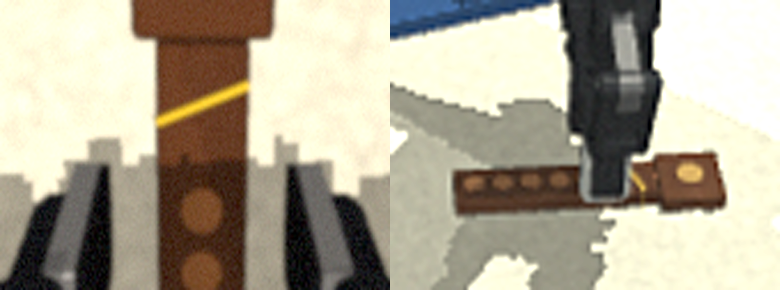

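The pads really end about 16–20 mm above the table here: the side view puts the finger bottom at crop (610,200), well above the guard's underside. So the tips stand further behind the reported TCP than described. I'll continue down in guarded steps.

Request:
{"method": "send_rows", "body": {"motion": [{"gripper": 36,"travel": [0,0,2],"rotation": [0,0,0]},{"gripper": 36,"travel": [0,0,2],"rotation": [0,0,0]},{"gripper": 36,"travel": [0,0,2],"rotation": [0,0,0]},{"gripper": 36,"travel": [0,0,2],"rotation": [0,0,0]},{"gripper": 36,"travel": [0,0,0],"rotation": [0,0,0]},{"gripper": 36,"travel": [0,0,0],"rotation": [0,0,0]}]}}

```text
t: 6.53
tcp_pos: [0.4774, -0.2929, -0.0181]
tool_rot: [0.999, -0.032, -0.0, -0.0]
force: [0.2, -0.4, -0.5]
finger_gap: 0.419
```

Request:
{"method": "send_rows", "body": {"motion": [{"gripper": 14,"travel": [0,0,0],"rotation": [0,0,0]},{"gripper": 14,"travel": [0,0,0],"rotation": [0,0,0]},{"gripper": 14,"travel": [0,0,0],"rotation": [0,0,0]},{"gripper": 14,"travel": [0,0,0],"rotation": [0,0,0]},{"gripper": 14,"travel": [0,0,0],"rotation": [0,0,0]}]}}

```text
t: 6.95
tcp_pos: [0.4776, -0.293, -0.0177]
tool_rot: [0.999, -0.032, 0.0, 0.0]
force: [-0.1, 1.2, 0.6]
finger_gap: 0.197
```

Request:
{"method": "send_rows", "body": {"motion": [{"gripper": 36,"travel": [0,0,0],"rotation": [0,0,0]},{"gripper": 36,"travel": [0,0,0],"rotation": [0,0,0]},{"gripper": 36,"travel": [0,0,0],"rotation": [0,0,0]},{"gripper": 36,"travel": [0,0,2],"rotation": [0,0,0]},{"gripper": 36,"travel": [0,0,1.5],"rotation": [0,0,0]},{"gripper": 36,"travel": [0,0,0],"rotation": [0,0,0]}]}}

```text
t: 7.45
tcp_pos: [0.4773, -0.2928, -0.0218]
tool_rot: [0.999, -0.032, -0.0, -0.0]
force: [0.5, -0.0, -0.2]
finger_gap: 0.425
```

Request:
{"method": "send_rows", "body": {"motion": [{"gripper": 12,"travel": [0,0,0],"rotation": [0,0,0]},{"gripper": 12,"travel": [0,0,0],"rotation": [0,0,0]},{"gripper": 12,"travel": [0,0,0],"rotation": [0,0,0]},{"gripper": 12,"travel": [0,0,0],"rotation": [0,0,0]},{"gripper": 12,"travel": [0,0,0],"rotation": [0,0,0]}]}}

```text
t: 7.87
tcp_pos: [0.4775, -0.293, -0.0214]
tool_rot: [0.999, -0.032, 0.0, 0.0]
force: [0.5, -0.3, 0.7]
finger_gap: 0.216
```

Run:
```python
from h import *
s,c,im=snap("g4")
print(s["force"].round(2),s["finger_gap"])
sd=manip.snapshot("side")
a=cv2.resize(im[115:300,190:360],(290,290),interpolation=cv2.INTER_CUBIC);b=cv2.resize(sd[275:345,255:350],(390,290),interpolation=cv2.INTER_CUBIC)
cv2.imwrite("pics/z4.png",np.clip(np.hstack([a,b])[:,:,::-1]*1.6,0,255).astype(np.uint8))
```

```text
tcp [ 0.4775 -0.293  -0.0214] [ 0.9995 -0.0323  0.      0.    ] q6 0.89
[ 0.51 -0.3   0.73] 0.21576397992915142
```

View pics/z4.png

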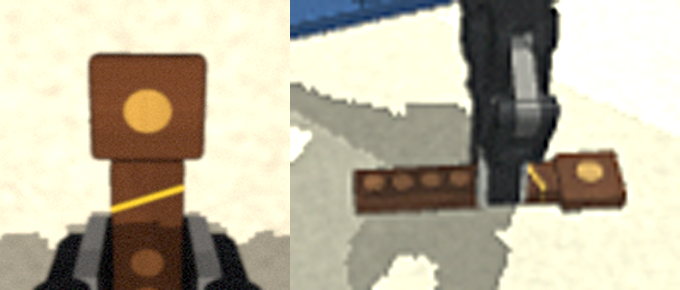

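The guard is gripped now: the gap holds at 18 mm and the finger covers the guard's side down to the table. I'll lift it and move beside the jig to measure.

Request:
{"method": "send_rows", "body": {"motion": [{"gripper": 12,"travel": [0,0,-15],"rotation": [0,0,0]},{"gripper": 12,"travel": [0,0,-30],"rotation": [0,0,0]},{"gripper": 12,"travel": [0,0,-35],"rotation": [0,0,0]},{"gripper": 12,"travel": [0,0,-30],"rotation": [0,0,0]},{"gripper": 12,"travel": [8,-30,-30],"rotation": [0,0,0]},{"gripper": 12,"travel": [10,-35,0],"rotation": [0,0,0]},{"gripper": 12,"travel": [10,-38,0],"rotation": [0,0,0]},{"gripper": 12,"travel": [10,-38,0],"rotation": [0,0,0]},{"gripper": 12,"travel": [10,-38,0],"rotation": [0,0,0]},{"gripper": 12,"travel": [6,-30,0],"rotation": [0,0,0]},{"gripper": 12,"travel": [4,-18,0],"rotation": [0,0,0]},{"gripper": 12,"travel": [0,0,0],"rotation": [0,0,0]}], "newtons": 40}}

```text
t: 8.97
tcp_pos: [0.5498, -0.0672, 0.1175]
tool_rot: [1.0, -0.03, -0.0, -0.001]
force: [0.7, 0.1, -1.0]
finger_gap: 0.215
```

Request:
{"method": "send_rows", "body": {"motion": [{"gripper": 12,"travel": [0,0,0],"rotation": [0,0,0]},{"gripper": 12,"travel": [0,0,0],"rotation": [0,0,0]},{"gripper": 12,"travel": [0,0,0],"rotation": [0,0,0]}]}}

```text
t: 9.22
tcp_pos: [0.5495, -0.0725, 0.1175]
tool_rot: [0.999, -0.033, -0.0, 0.0]
force: [0.2, 0.5, -0.8]
finger_gap: 0.214
```

Run:
```python
from h import *
import json
s,c,im=snap("j1"); print(s["finger_gap"])
json.dump({k:np.array(v).tolist() for k,v in c.items()},open("j1.json","w"))
hsv=cv2.cvtColor(im,cv2.COLOR_RGB2HSV)
b=cv2.inRange(hsv,(100,100,30),(130,255,255))
n,l,st,ce=cv2.connectedComponentsWithStats(b)
for i in range(1,n):
    if st[i,4]>300: print(i,st[i],ray(c,ce[i],.028).round(3))
cv2.imwrite("pics/j1m.png",np.clip(im[:,:,::-1]*1.5,0,255).astype(np.uint8))
```

```text
tcp [ 0.5495 -0.0725  0.1175] [ 9.995e-01 -3.300e-02 -1.000e-04  2.000e-04] q6 1.3
0.21367665707533742
1 [   66   102   139   212 17224] [0.558 0.038 0.028]
2 [ 308  239   72   73 2783] [ 0.482 -0.135  0.028]
5 [367 381  30  31 313] [ 0.339 -0.164  0.028]
```

View pics/j1m.png

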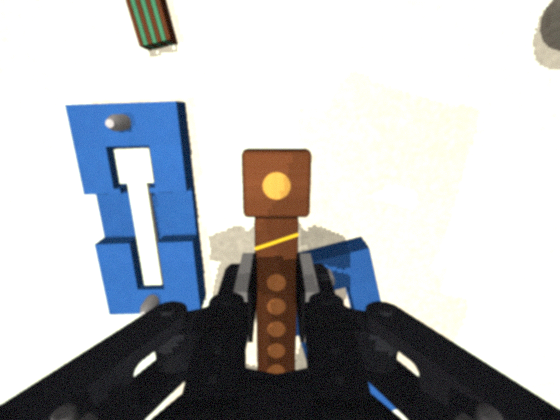

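The picture shows the held guard (disc at (276,185)), level and straight. The jig is fully visible at left, with top-face corners near (67,107), (177,102) and (110,313). Next I fit the jig's silhouette lines and the guard's position relative to the tool.

```bash
cat > m.py <<'E'
from h import *
import json
from scipy.spatial.transform import Rotation as R
im=cv2.imread("pics/j1.png")[:,:,::-1].copy();c=json.load(open("j1.json"))
hsv=cv2.cvtColor(im,cv2.COLOR_RGB2HSV)
b=cv2.inRange(hsv,(100,90,30),(130,255,255));n,l,st,ce=cv2.connectedComponentsWithStats(b);i=1+np.argmax(st[1:,4]);b=l==i
L=[ray(c,(np.flatnonzero(b[r])[0]-.5,r),.028)[:2] for r in list(range(115,185))+list(range(252,300))]
Tp=[ray(c,(k,np.flatnonzero(b[:,k])[0]-.5),.028)[:2] for k in range(80,165)]
Bt=[ray(c,(k,np.flatnonzero(b[:,k])[-1]+.5),.028)[:2] for k in range(114,136)]
def fit(P): 
    v=cv2.fitLine(np.float32(P)*1000,cv2.DIST_HUBER,0,.01,.01).ravel(); return v[:2]*np.sign(v[np.argmax(abs(v[:2]))]),v[2:]/1000
d,p=fit(L);dt,pt=fit(Tp);db,pb=fit(Bt)
print("L",d,p,"yaw",np.arctan2(d[1],d[0]),"T yaw",np.arctan2(-dt[0],dt[1]),"B",np.arctan2(-db[0],db[1]))
yaw=np.arctan2(d[1],d[0]);ex=np.array([np.cos(yaw),np.sin(yaw)]);ey=np.array([-ex[1],ex[0]])
xt,xb,yl=pt@ex,pb@ex,p@ey;print("length",xt-xb)
o=ex*(xt+xb)/2+ey*(yl-.042);print("jig origin",o.round(4),"yaw",yaw.round(4))
for nm,v in (("dB",.078),("dA",-.078)): print(nm,"base/tip px",proj(c,[*(o+v*ex),.028]).round(),proj(c,[*(o+v*ex),.05]).round())
print("pocket corner px",[proj(c,[*(o+a*ex+w*ey),.028]).round().tolist() for a,w in((.06,.017),(.06,-.017),(.026,.012),(-.067,.012))])
E
cat > g.py <<'E'
from m import *
tcp=np.array([.5495,-.0725,.1175]);Rt=R.from_quat([ .9995,-.033,-1e-4,2e-4]).as_matrix()
m=cv2.inRange(hsv,(3,90,20),(28,255,255))
zt=tcp[2]+.0214+.010
def edges(r): k=np.flatnonzero(m[r,225:330])+225; return (k[0]-.5,k[-1]+.5)
for r in (165,185,205,228,240): 
    a,e=edges(r); P=[ray(c,(q,r),zt) for q in(a,e)]; M=(P[0]+P[1])/2; print(r,a,e,"w",np.linalg.norm(P[0]-P[1]).round(4),"mid tool",(Rt.T@(M-tcp)*1000).round(1))
col=np.flatnonzero(m[120:215,276])+120; print("head top row",col[0]-.5,"tool",(Rt.T@(ray(c,(276,col[0]-.5),zt)-tcp)*1000).round(1), "disc",(Rt.T@(ray(c,(276.5,185.5),zt)-tcp)*1000).round(1))
E
python3 g.py
```

```text
L [ 0.9994573 -0.0329402] [0.5580826  0.08391992] yaw -0.032946162 T yaw -0.033748705 B 0.0063526193
length 0.18392646
jig origin [0.5436 0.0424] yaw -0.0329
dB base/tip px [124. 122.] [110. 124.]
dA base/tip px [153. 299.] [143. 314.]
pocket corner px [[106.0, 147.0], [149.0, 145.0], [120.0, 188.0], [138.0, 289.0]]
165 242.5 309.5 w 0.0288 mid tool [ 51.9   0.7 -31.4]
185 243.5 309.5 w 0.0289 mid tool [ 43.1   0.9 -31.4]
205 243.5 308.5 w 0.029 mid tool [ 34.    0.7 -31.4]
228 254.5 297.5 w 0.0196 mid tool [ 23.    0.7 -31.4]
240 254.5 296.5 w 0.0194 mid tool [ 17.1   0.4 -31.4]
head top row 149.5 tool [ 58.5   0.7 -31.4] disc [ 42.9   0.9 -31.4]
```

Request:
{"method": "send_rows", "body": {"motion": [{"gripper": 12,"travel": [0,0,0],"rotation": [0,0,-1.9]},{"gripper": 12,"travel": [-2.5,-25,0],"rotation": [0,0,0]},{"gripper": 12,"travel": [-2.5,-35,0],"rotation": [0,0,0]},{"gripper": 12,"travel": [-2.5,-35,0],"rotation": [0,0,0]},{"gripper": 12,"travel": [-2.2,-20.3,0],"rotation": [0,0,0]},{"gripper": 12,"travel": [0,0,20],"rotation": [0,0,0]},{"gripper": 12,"travel": [0,0,30],"rotation": [0,0,0]},{"gripper": 12,"travel": [0,0,20],"rotation": [0,0,0]},{"gripper": 12,"travel": [0,0,0],"rotation": [0,0,0]},{"gripper": 12,"travel": [0,0,0],"rotation": [0,0,0]},{"gripper": 12,"travel": [0,0,0],"rotation": [0,0,0]}]}}

```text
t: 10.18
tcp_pos: [0.5445, 0.0434, 0.0484]
tool_rot: [1.0, -0.016, 0.001, 0.0]
force: [0.2, -0.5, -0.1]
finger_gap: 0.217
```

Run:
```python
from h import *
s,c,im=snap("j2"); print(s["finger_gap"],s["force"].round(1))
o=np.array([.5436,.0424]);yaw=-.033;ex=np.array([np.cos(yaw),np.sin(yaw)]);ey=np.array([-ex[1],ex[0]])
d=np.r_[o,0]-np.r_[s["tcp_pos"][:2],0];print("err tool mm",(d[:2]@ex*1000).round(2),(-(d[:2]@ey)*1000-.7).round(2))
cv2.imwrite("pics/j2m.png",np.clip(cv2.resize(im[100:330,170:390],None,fx=2.6,fy=2.6)[:,:,::-1]*1.5,0,255).astype(np.uint8))
```

```text
tcp [0.5445 0.0434 0.0484] [ 9.999e-01 -1.640e-02  7.000e-04  1.000e-04] q6 1.48
0.21676262907630087 [ 0.2 -0.5 -0.1]
err tool mm -0.85 0.33
```

View pics/j2m.png

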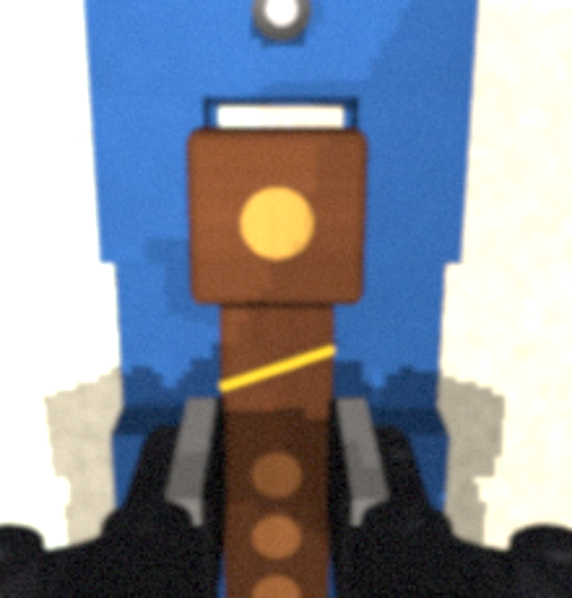

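Head and pocket line up in the view: head columns 190–366, pocket columns 205–356, with the pocket's far end showing about 1.5 mm low. I'll make a small correction and descend.

Request:
{"method": "send_rows", "body": {"motion": [{"gripper": 12,"travel": [-1.1,0.6,0],"rotation": [0,0,0]},{"gripper": 12,"travel": [0,0,12],"rotation": [0,0,0]},{"gripper": 12,"travel": [0,0,12],"rotation": [0,0,0]},{"gripper": 12,"travel": [0,0,8],"rotation": [0,0,0]},{"gripper": 12,"travel": [0,0,5],"rotation": [0,0,0]},{"gripper": 12,"travel": [0,0,4],"rotation": [0,0,0]},{"gripper": 12,"travel": [0,0,0],"rotation": [0,0,0]},{"gripper": 12,"travel": [0,0,0],"rotation": [0,0,0]}]}}

```text
t: 10.9
tcp_pos: [0.5427, 0.0437, 0.0067]
tool_rot: [1.0, -0.016, 0.0, 0.0]
force: [0.8, 1.4, -0.2]
finger_gap: 0.215
```

Request:
{"method": "send_rows", "body": {"motion": [{"gripper": 12,"travel": [0,0,2],"rotation": [0,0,0]},{"gripper": 12,"travel": [0,0,1.5],"rotation": [0,0,0]},{"gripper": 12,"travel": [0,0,0],"rotation": [0,0,0]},{"gripper": 12,"travel": [0,0,0],"rotation": [0,0,0]}]}}

```text
t: 11.23
tcp_pos: [0.5426, 0.0437, 0.0031]
tool_rot: [1.0, -0.016, 0.0, 0.0]
force: [-0.1, 0.1, -0.5]
finger_gap: 0.218
```

Request:
{"method": "send_rows", "body": {"motion": [{"gripper": 12,"travel": [0,0,1.5],"rotation": [0,0,0]},{"gripper": 12,"travel": [0,0,0.8],"rotation": [0,0,0]},{"gripper": 12,"travel": [0,0,0],"rotation": [0,0,0]},{"gripper": 12,"travel": [0,0,0],"rotation": [0,0,0]}]}}

```text
t: 11.57
tcp_pos: [0.5425, 0.0437, 0.0007]
tool_rot: [1.0, -0.016, -0.0, 0.0]
force: [0.6, 0.2, 0.8]
finger_gap: 0.212
```

Request:
{"method": "send_rows", "body": {"motion": [{"gripper": 20,"travel": [0,0,0],"rotation": [0,0,0]},{"gripper": 24,"travel": [0,0,0],"rotation": [0,0,0]},{"gripper": 30,"travel": [0,0,0],"rotation": [0,0,0]},{"gripper": 36,"travel": [0,0,0],"rotation": [0,0,0]},{"gripper": 36,"travel": [0,0,0],"rotation": [0,0,0]},{"gripper": 36,"travel": [0,0,-5],"rotation": [0,0,0]},{"gripper": 36,"travel": [0,0,-15],"rotation": [0,0,0]},{"gripper": 36,"travel": [0,0,-30],"rotation": [0,0,0]},{"gripper": 36,"travel": [0,0,-30],"rotation": [0,0,0]},{"gripper": 36,"travel": [0,0,-30],"rotation": [0,0,0]},{"gripper": 36,"travel": [0,0,0],"rotation": [0,0,0]},{"gripper": 36,"travel": [0,0,0],"rotation": [0,0,0]}]}}

```text
t: 12.57
tcp_pos: [0.5439, 0.0436, 0.113]
tool_rot: [1.0, -0.016, 0.002, 0.0]
force: [-0.4, -0.1, -0.2]
finger_gap: 0.421
```

Run:
```python
from h import *
import json
s,c,im=snap("j3"); json.dump({k:np.array(v).tolist() for k,v in c.items()},open("j3.json","w"))
a=cv2.resize(im[80:340,170:400],(460,520))
sd=manip.snapshot("side")[195:240,255:355]
b=cv2.resize(sd,(330,520))
cv2.imwrite("pics/j3m.png",np.clip(np.hstack([a,b])[:,:,::-1]*1.4,0,255).astype(np.uint8))
```

```text
tcp [0.5439 0.0436 0.113 ] [ 9.999e-01 -1.570e-02  2.500e-03  3.000e-04] q6 1.48
```

View pics/j3m.png

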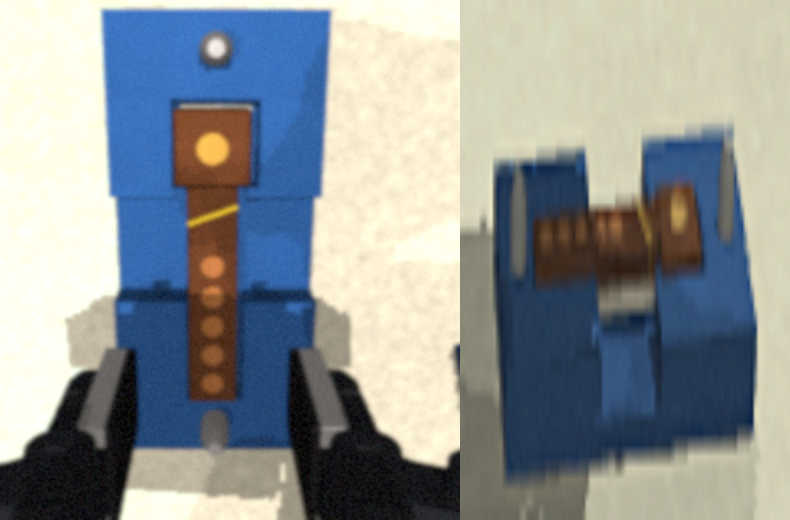

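The guard lies in the pocket: head edges 173–252 inside the pocket's 172–260, about 1.4 mm off to one side, standing slightly proud in the side view. Next is the press.

Request:
{"method": "send_rows", "body": {"motion": [{"gripper": 50,"travel": [0,0,-12],"rotation": [0,0,-5.3]},{"gripper": 60,"travel": [0,0,-12],"rotation": [0,0,-5.3]},{"gripper": 60,"travel": [0,0,-13],"rotation": [0,0,-5.3]},{"gripper": 60,"travel": [-3.3,-33,0],"rotation": [0,0,0]},{"gripper": 60,"travel": [-3.3,-37,0],"rotation": [0,0,0]},{"gripper": 60,"travel": [-3.3,-37,0],"rotation": [0,0,0]},{"gripper": 60,"travel": [-3.3,-37,0],"rotation": [0,0,0]},{"gripper": 60,"travel": [-3.3,-37,0],"rotation": [0,0,0]},{"gripper": 60,"travel": [-3.3,-37,0],"rotation": [0,0,0]},{"gripper": 60,"travel": [-3.3,-37,0],"rotation": [0,0,0]},{"gripper": 60,"travel": [-3.3,-32,0],"rotation": [0,0,0]},{"gripper": 60,"travel": [0,0,0],"rotation": [0,0,0]}]}}

```text
t: 13.67
tcp_pos: [0.4434, 0.3199, 0.146]
tool_rot: [0.992, 0.125, -0.002, -0.001]
force: [0.2, 0.6, -0.0]
finger_gap: 0.702
```

Request:
{"method": "send_rows", "body": {"motion": [{"gripper": 60,"travel": [0,0,0],"rotation": [0,0,0]},{"gripper": 60,"travel": [0,0,0],"rotation": [0,0,0]},{"gripper": 60,"travel": [0,0,0],"rotation": [0,0,0]}]}}

```text
t: 13.92
tcp_pos: [0.447, 0.3144, 0.1469]
tool_rot: [0.993, 0.122, -0.001, 0.0]
force: [-0.4, 0.9, 0.9]
finger_gap: 0.704
```

```bash
cat > p.py <<'E'
from h import *
from scipy.spatial.transform import Rotation as R
def press(c,im,s,ztop,show=True):
    hsv=cv2.cvtColor(im,cv2.COLOR_RGB2HSV)
    m=cv2.inRange(hsv,(5,150,60),(20,255,255));n,l,st,ce=cv2.connectedComponentsWithStats(m)
    Rt=R.from_quat(s["tool_rot"]).as_matrix();T=lambda P:(Rt.T@(P-s["tcp_pos"])*1000).round(1)
    for i in range(1,n):
        if st[i,4]<400: continue
        print("comp",st[i],"tool",T(ray(c,ce[i],ztop)))
        cs,h=cv2.findContours((l==i).astype(np.uint8),cv2.RETR_CCOMP,cv2.CHAIN_APPROX_NONE)
        for k,q in enumerate(cs):
            ar=cv2.contourArea(q)
            if h[0][k][3]>=0 and ar>20:
                (u,v),_,_=cv2.fitEllipse(q); print(" hole px",round(u,1),round(v,1),ar,"world",ray(c,(u,v),ztop).round(4),"tool",T(ray(c,(u,v),ztop)))
            elif h[0][k][3]<0: print(" outer",[(p.round().tolist(),T(ray(c,p,ztop))[:2].tolist()) for p in cv2.boxPoints(cv2.minAreaRect(q))])
    return m
E
python3 - <<'E'
from p import *
s,c,im=snap("p1"); press(c,im,s,.012)
E
```

```text
tcp [0.447  0.3144 0.1469] [ 9.925e-01  1.221e-01 -9.000e-04  4.000e-04] q6 1.73
comp [  227    84    95   189 14485] tool [1.430e+01 1.000e-01 1.349e+02]
 outer [([227.0, 84.0], [94.8, -42.1]), ([321.0, 84.0], [94.7, 40.2]), ([321.0, 272.0], [-88.6, 47.6]), ([227.0, 272.0], [-88.6, -50.3])]
 hole px 276.3 258.1 117.5 world [0.3765 0.2956 0.012 ] tool [-72.7   1.1 135. ]
 hole px 275.0 191.2 1701.0 world [0.4448 0.314  0.012 ] tool [ -1.9  -0.2 134.9]
 hole px 274.4 100.5 274.0 world [0.5252 0.3345 0.012 ] tool [ 81.   -0.6 134.7]
comp [ 200  301  123   79 5365] tool [-180.9  -19.7  135.2]
 outer [([192.0, 368.0], [-212.1, -96.4]), ([237.0, 296.0], [-116.6, -40.7]), ([326.0, 351.0], [-188.5, 57.5]), ([281.0, 424.0], [-296.6, 6.6])]
 hole px 274.4 339.2 104.5 world [0.2794 0.2735 0.012 ] tool [-172.3   -1.1  135.2]
```

Request:
{"method": "send_rows", "body": {"motion": [{"gripper": 60,"travel": [3.2,-0.5,15],"rotation": [0,0,-0.6]},{"gripper": 60,"travel": [0,0,30],"rotation": [0,0,0]},{"gripper": 60,"travel": [0,0,30],"rotation": [0,0,0]},{"gripper": 50,"travel": [0,0,30],"rotation": [0,0,0]},{"gripper": 50,"travel": [0,0,25],"rotation": [0,0,0]},{"gripper": 50,"travel": [0,0,15],"rotation": [0,0,0]},{"gripper": 50,"travel": [0,0,7],"rotation": [0,0,0]},{"gripper": 50,"travel": [0,0,0],"rotation": [0,0,0]},{"gripper": 50,"travel": [0,0,0],"rotation": [0,0,0]}]}}

```text
t: 14.72
tcp_pos: [0.4507, 0.3163, -0.004]
tool_rot: [0.992, 0.127, 0.0, -0.0]
force: [-0.1, 0.0, 1.3]
finger_gap: 0.587
```

Request:
{"method": "send_rows", "body": {"motion": [{"gripper": 10,"travel": [0,0,0],"rotation": [0,0,0]},{"gripper": 10,"travel": [0,0,0],"rotation": [0,0,0]},{"gripper": 10,"travel": [0,0,0],"rotation": [0,0,0]},{"gripper": 10,"travel": [0,0,0],"rotation": [0,0,0]},{"gripper": 10,"travel": [0,0,0],"rotation": [0,0,0]},{"gripper": 10,"travel": [0,0,0],"rotation": [0,0,0]},{"gripper": 10,"travel": [0,0,0],"rotation": [0,0,0]}], "newtons": 80}}

```text
t: 15.3
tcp_pos: [0.451, 0.3172, -0.0026]
tool_rot: [0.992, 0.128, 0.001, -0.0]
force: [-0.2, -2.3, 6.4]
finger_gap: 0.238
```

Request:
{"method": "send_rows", "body": {"motion": [{"gripper": 10,"travel": [0,0,-10],"rotation": [0,0,0]},{"gripper": 10,"travel": [0,0,-25],"rotation": [0,0,0]},{"gripper": 10,"travel": [0,0,-30],"rotation": [0,0,0]},{"gripper": 10,"travel": [0,0,-25],"rotation": [0,0,0]},{"gripper": 10,"travel": [0,0,-15],"rotation": [0,0,5.5]},{"gripper": 10,"travel": [0,0,0],"rotation": [0,0,5.5]},{"gripper": 10,"travel": [0,0,0],"rotation": [0,0,5.5]},{"gripper": 10,"travel": [0,0,0],"rotation": [0,0,0]},{"gripper": 10,"travel": [0,0,0],"rotation": [0,0,0]},{"gripper": 10,"travel": [0,0,0],"rotation": [0,0,0]}]}}

```text
t: 16.13
tcp_pos: [0.4495, 0.3168, 0.1007]
tool_rot: [1.0, -0.015, -0.0, 0.0]
force: [-1.1, -0.5, -2.9]
finger_gap: 0.241
```

Run:
```python
from p import *
s,c,im=snap("p2"); print(s["finger_gap"],s["force"].round(2),s["ft_torque"].round(2)); m=press(c,im,s,s["tcp_pos"][2]+.0026+.012)
for r in range(40,340,20):
    k=np.flatnonzero(m[r])
    if len(k): 
        z=s["tcp_pos"][2]+.0146;P=[ray(c,(q,r),z) for q in(k[0]-.5,k[-1]+.5)];Rt=R.from_quat(s["tool_rot"]).as_matrix();M=Rt.T@((P[0]+P[1])/2-s["tcp_pos"])*1000
        print(r,k[0],k[-1],"w",(np.linalg.norm(P[0]-P[1])*1000).round(1),"mid",M[:2].round(1))
```

```text
tcp [0.4495 0.3168 0.1007] [ 9.999e-01 -1.460e-02 -3.000e-04  1.000e-04] q6 2.01
0.24097465304417193 [-1.05 -0.54 -2.89] [-0.01  0.04  0.02]
comp [  182    73   189   235 31061] tool [ 48.7   0.8 -14.6]
 outer [([182.0, 73.0], [90.2, -41.0]), ([370.0, 73.0], [90.2, 42.5]), ([370.0, 307.0], [-29.9, 52.7]), ([182.0, 307.0], [-29.8, -51.2])]
 hole px 275.9 104.6 907.0 world [0.5263 0.3139 0.1153] tool [ 76.8   0.7 -14.6]
comp [ 242  332   69   43 1601] tool [-64.6   0.7 -14.6]
 outer [([242.0, 332.0], [-46.2, -18.6]), ([310.0, 332.0], [-46.2, 20.0]), ([310.0, 374.0], [-75.8, 20.9]), ([242.0, 374.0], [-75.8, -19.5])]
80 183 369 w 83.6 mid [87.3  0.7]
100 184 368 w 84.1 mid [78.8  0.7]
120 186 366 w 83.7 mid [70.   0.7]
140 187 365 w 84.3 mid [60.9  0.7]
160 189 363 w 83.9 mid [51.5  0.7]
180 190 362 w 84.5 mid [41.7  0.7]
200 192 360 w 84.0 mid [31.6  0.7]
220 194 358 w 83.6 mid [21.   0.7]
240 195 357 w 84.2 mid [10.1  0.7]
260 197 355 w 83.8 mid [-1.3  0.7]
280 199 353 w 83.3 mid [-13.1   0.7]
300 200 352 w 83.9 mid [-25.4   0.7]
```

Held press: width checks at 84 mm, y offset 0.7 mm, no yaw, origin about 1.5 mm behind the tool centre. Now I re-measure the jig from the overhead picture j3.

Run:
```python
from h import *
import json
im=cv2.imread("pics/j3.png")[:,:,::-1].copy();c=json.load(open("j3.json"))
hsv=cv2.cvtColor(im,cv2.COLOR_RGB2HSV);b=cv2.inRange(hsv,(100,90,20),(130,255,255));n,l,st,ce=cv2.connectedComponentsWithStats(b);b=l==1+np.argmax(st[1:,4])
print(st[1:][st[1:,4]>300])
Lp,Rp=[],[]
for r in range(95,170,5):
    k=np.flatnonzero(b[r]);A,B=ray(c,(k[0]-.5,r),.028),ray(c,(k[-1]+.5,r),.028);Lp.append(A);Rp.append(B)
Lp,Rp=np.array(Lp),np.array(Rp);M=(Lp+Rp)/2
print("w",np.linalg.norm(Lp-Rp,axis=1).round(4));a,b0=np.polyfit(M[:,0],M[:,1],1);print("yaw mid",a,"L",np.polyfit(Lp[:,0],Lp[:,1],1)[0],"R",np.polyfit(Rp[:,0],Rp[:,1],1)[0])
k=[np.flatnonzero(b[:,q])[0]-.5 for q in range(230,325,5)];F=np.array([ray(c,(q,v),.028) for q,v in zip(range(230,325,5),k)]);print("front",F.mean(0),np.polyfit(F[:,1],F[:,0],1))
yaw=-.033;ex=np.array([np.cos(yaw),np.sin(yaw)]);ey=np.array([-ex[1],ex[0]])
x=(F[:,:2]@ex).mean()-.092;y=(M[:,:2]@ey).mean();print("jig",(x*ex+y*ey).round(4))
g=cv2.cvtColor(im,cv2.COLOR_RGB2GRAY)[85:120,262:295];hs=hsv[85:120,262:295];t=(hs[:,:,1]<80)&(g>40);v,u=np.nonzero(t);print("dowelB px",u.mean()+262,v.mean()+85,"br",[ (q[1].mean()+262,q[0].mean()+85) for q in [np.nonzero((g>140)&(hs[:,:,1]<80))]])
for z in (.028,.05): print(proj(c,[*(x*ex+y*ey+.078*ex),z]))
```

```text
[[  221    85   114   219 16545]
 [  399   234   114   139  7645]]
w [0.083  0.0834 0.0837 0.0833 0.0829 0.0833 0.0836 0.0832 0.0828 0.0832
 0.0835 0.0831 0.0827 0.0831 0.0834]
yaw mid -0.030292737315707058 L -0.02864610856450764 R -0.0319349631749546
front [0.63585107 0.0407126  0.028     ] [0.03464223 0.6344407 ]
jig [0.5438 0.0419]
dowelB px 277.6839622641509 103.8254716981132 br [(np.float64(277.5), np.float64(103.5))]
[277.4655931  104.53863046]
[277.60608233 104.14352826]
```

Request:
{"method": "send_rows", "body": {"motion": [{"gripper": 10,"travel": [0,0,0],"rotation": [0,0,0.2]},{"gripper": 10,"travel": [8,25,0],"rotation": [0,0,0]},{"gripper": 10,"travel": [12,36,0],"rotation": [0,0,0]},{"gripper": 10,"travel": [14,36,0],"rotation": [0,0,0]},{"gripper": 10,"travel": [14,36,0],"rotation": [0,0,0]},{"gripper": 10,"travel": [14,36,0],"rotation": [0,0,0]},{"gripper": 10,"travel": [14,36,0],"rotation": [0,0,0]},{"gripper": 10,"travel": [14,33,0],"rotation": [0,0,0]},{"gripper": 10,"travel": [9,23,0],"rotation": [0,0,0]},{"gripper": 10,"travel": [5.5,10,0],"rotation": [0,0,0]},{"gripper": 10,"travel": [0,0,0],"rotation": [0,0,0]},{"gripper": 10,"travel": [0,0,0],"rotation": [0,0,0]}]}}

```text
t: 17.18
tcp_pos: [0.5445, 0.0426, 0.1004]
tool_rot: [1.0, -0.018, -0.001, -0.0]
force: [-0.6, 0.6, -2.9]
finger_gap: 0.24
```

Request:
{"method": "send_rows", "body": {"motion": [{"gripper": 10,"travel": [0,0,15],"rotation": [0,0,0]},{"gripper": 10,"travel": [0,0,15],"rotation": [0,0,0]},{"gripper": 10,"travel": [0,0,10],"rotation": [0,0,0]},{"gripper": 10,"travel": [0,0,0],"rotation": [0,0,0]},{"gripper": 10,"travel": [0,0,0],"rotation": [0,0,0]},{"gripper": 10,"travel": [0,0,0],"rotation": [0,0,0]}]}}

```text
t: 17.68
tcp_pos: [0.545, 0.0432, 0.0611]
tool_rot: [1.0, -0.017, 0.0, -0.0]
force: [0.3, -0.9, -2.6]
finger_gap: 0.239
```

Run:
```python
from p import *
s,c,im=snap("p3"); print(s["finger_gap"],s["force"].round(2)); press(c,im,s,s["tcp_pos"][2]+.0146)
q=s["tool_rot"];print("yaw",R.from_quat(q).as_euler("zyx"))
# look through the front hole: what is seen
h=im[85:125,255:297];hs=cv2.cvtColor(h,cv2.COLOR_RGB2HSV);ins=~((hs[:,:,0]<22)&(hs[:,:,1]>140));v,u=np.nonzero(ins);print("hole",u.mean()+255,v.mean()+85,len(u))
d=ins&(hs[:,:,1]<90);v,u=np.nonzero(d);print("grey",u.mean()+255,v.mean()+85,len(u)) if len(u) else 0
o=np.array([.5438,.0419]);yaw=-.032;ex=np.array([np.cos(yaw),np.sin(yaw)]);print("pred dowel tip px",proj(c,[*(o+.078*ex),.05]))
cv2.imwrite("pics/p3h.png",cv2.resize(np.hstack([h]),None,fx=10,fy=10,interpolation=cv2.INTER_CUBIC)[:,:,::-1])
```

```text
tcp [0.545  0.0432 0.0611] [ 9.999e-01 -1.680e-02  2.000e-04 -0.000e+00] q6 1.48
0.23924360888562063 [ 0.28 -0.91 -2.64]
comp [  182    73   189   235 31169] tool [ 48.6   0.8 -14.6]
 outer [([182.0, 73.0], [90.2, -41.0]), ([370.0, 73.0], [90.2, 42.6]), ([370.0, 307.0], [-29.8, 52.7]), ([182.0, 307.0], [-29.8, -51.2])]
 hole px 276.0 104.6 879.0 world [0.6218 0.0399 0.0757] tool [ 76.8   0.8 -14.6]
comp [ 242  332   69   41 1523] tool [-64.1   0.6 -14.6]
 outer [([242.0, 332.0], [-46.2, -18.6]), ([310.0, 332.0], [-46.2, 20.0]), ([310.0, 372.0], [-74.2, 20.9]), ([242.0, 372.0], [-74.2, -19.4])]
yaw [ 3.36338493e-02  3.85652295e-04 -3.14151962e+00]
hole 275.9866342648846 104.65370595382745 823
grey 277.14719626168227 104.65654205607477 428
pred dowel tip px [276.93710916 104.99573846]
```

Dowel tip seen through the front hole at (277.1,104.7), hole centre (276.0,104.6): 0.6 mm to correct, then descend with force checks.

Request:
{"method": "send_rows", "body": {"motion": [{"gripper": 10,"travel": [0,0.6,0],"rotation": [0,0,0]},{"gripper": 10,"travel": [0,0,6],"rotation": [0,0,0]},{"gripper": 10,"travel": [0,0,5],"rotation": [0,0,0]},{"gripper": 10,"travel": [0,0,5],"rotation": [0,0,0]},{"gripper": 10,"travel": [0,0,4],"rotation": [0,0,0]},{"gripper": 10,"travel": [0,0,0],"rotation": [0,0,0]},{"gripper": 10,"travel": [0,0,0],"rotation": [0,0,0]}]}}

```text
t: 18.32
tcp_pos: [0.5446, 0.0418, 0.0402]
tool_rot: [1.0, -0.018, -0.001, -0.0]
force: [-0.3, -0.1, -2.1]
finger_gap: 0.244
```

Request:
{"method": "send_rows", "body": {"motion": [{"gripper": 10,"travel": [0,0,2],"rotation": [0,0,0]},{"gripper": 10,"travel": [0,0,2],"rotation": [0,0,0]},{"gripper": 10,"travel": [0,0,2],"rotation": [0,0,0]},{"gripper": 10,"travel": [0,0,0],"rotation": [0,0,0]},{"gripper": 10,"travel": [0,0,0],"rotation": [0,0,0]}]}}

```text
t: 18.73
tcp_pos: [0.5448, 0.0418, 0.0347]
tool_rot: [1.0, -0.017, -0.0, -0.0]
force: [1.2, 0.4, -3.3]
finger_gap: 0.24
```

Request:
{"method": "send_rows", "body": {"motion": [{"gripper": 10,"travel": [0,0,2],"rotation": [0,0,0]},{"gripper": 10,"travel": [0,0,2],"rotation": [0,0,0]},{"gripper": 10,"travel": [0,0,1],"rotation": [0,0,0]},{"gripper": 10,"travel": [0,0,0],"rotation": [0,0,0]},{"gripper": 10,"travel": [0,0,0],"rotation": [0,0,0]}]}}

```text
t: 19.15
tcp_pos: [0.5449, 0.0419, 0.0297]
tool_rot: [1.0, -0.017, -0.0, -0.0]
force: [0.2, -0.1, -2.3]
finger_gap: 0.242
```

Request:
{"method": "send_rows", "body": {"motion": [{"gripper": 10,"travel": [0,0,2],"rotation": [0,0,0]},{"gripper": 10,"travel": [0,0,2],"rotation": [0,0,0]},{"gripper": 10,"travel": [0,0,0],"rotation": [0,0,0]},{"gripper": 10,"travel": [0,0,0],"rotation": [0,0,0]},{"gripper": 10,"travel": [0,0,0],"rotation": [0,0,0]}]}}

```text
t: 19.57
tcp_pos: [0.5451, 0.0418, 0.0266]
tool_rot: [1.0, -0.017, 0.0, 0.0]
force: [-2.6, 0.3, 6.0]
finger_gap: 0.241
```

Request:
{"method": "send_rows", "body": {"motion": [{"gripper": 10,"travel": [0,0,1.5],"rotation": [0,0,0]},{"gripper": 10,"travel": [0,0,1],"rotation": [0,0,0]},{"gripper": 10,"travel": [0,0,0],"rotation": [0,0,0]},{"gripper": 10,"travel": [0,0,0],"rotation": [0,0,0]},{"gripper": 10,"travel": [0,0,0],"rotation": [0,0,0]}]}}

```text
t: 19.98
tcp_pos: [0.545, 0.0418, 0.0253]
tool_rot: [1.0, -0.017, 0.0, 0.0]
force: [-4.9, -0.5, 14.4]
finger_gap: 0.241
```

Request:
{"method": "send_rows", "body": {"motion": [{"gripper": 10,"travel": [0,0,1],"rotation": [0,0,0]},{"gripper": 10,"travel": [0,0,0],"rotation": [0,0,0]},{"gripper": 10,"travel": [0,0,0],"rotation": [0,0,0]},{"gripper": 10,"travel": [0,0,0],"rotation": [0,0,0]}]}}

```text
t: 20.32
tcp_pos: [0.5451, 0.0418, 0.0253]
tool_rot: [1.0, -0.017, 0.001, 0.0]
force: [-5.5, 0.2, 21.3]
finger_gap: 0.236
```

The TCP stopped at 0.0253, where the halves should meet, and the force rose sharply. One last look before handing in.

Run:
```python
from p import *
s,c,im=snap("f1"); print(s["force"].round(1),s["ft_torque"].round(2)); press(c,im,s,s["tcp_pos"][2]+.0146)
sd=manip.snapshot("side");sc=manip.snapshot("scene")
a=cv2.resize(sd[170:250,240:360],(600,400),interpolation=cv2.INTER_CUBIC)
b=cv2.resize(sc[180:280,240:345],(195,186));b2=cv2.resize(sd,(195,146));b=np.vstack([b,b2,np.zeros((68,195,3),np.uint8)])
cv2.imwrite("pics/f1m.png",np.clip(np.hstack([a,b])[:,:,::-1]*1.4,0,255).astype(np.uint8))
```

```text
tcp [0.5451 0.0418 0.0253] [ 9.999e-01 -1.730e-02  7.000e-04  2.000e-04] q6 1.48
[-5.5  0.2 21.3] [-0.01  0.89 -0.  ]
comp [  182    73   189   235 31245] tool [ 48.5   0.8 -14.5]
 outer [([182.0, 73.0], [90.2, -41.1]), ([370.0, 73.0], [90.2, 42.6]), ([370.0, 307.0], [-29.8, 52.6]), ([182.0, 307.0], [-29.8, -51.2])]
 hole px 276.0 104.8 862.5 world [0.6217 0.0384 0.0399] tool [ 76.7   0.8 -14.5]
comp [ 242  331   69   42 1526] tool [-64.3   0.4 -14.7]
 outer [([241.0, 371.0], [-73.5, -20.0]), ([243.0, 331.0], [-45.3, -18.2]), ([311.0, 333.0], [-47.1, 20.7]), ([310.0, 374.0], [-75.5, 20.7])]
```

View pics/f1m.png

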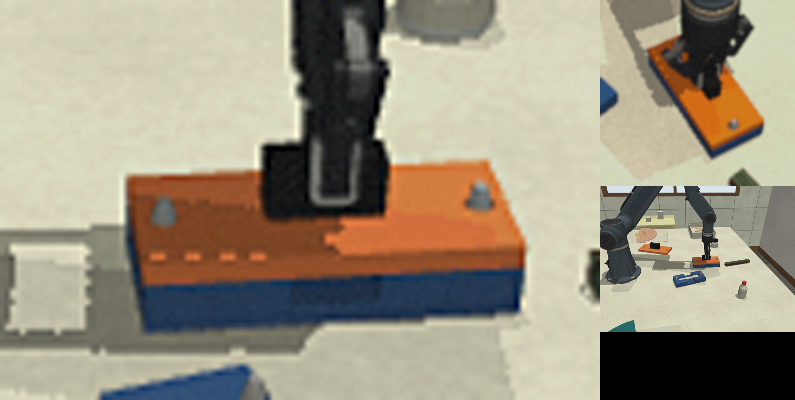

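The dowels at crop (163,212) and (480,196) come up through both holes. The plate sits flush on the jig with no gap, still gripped and pressed with about 24 N. Handing in.

```bash
python3 -c "
from station import manip
print(manip.sign_off()); s=manip.sense(); print(s['t'],s['force'],s['tcp_pos'])"
```

```text
the job is handed in; nothing more can be done
None
the job is handed in; nothing more can be done
```

The guard is in the pocket of the farther blue jig, head in the wide end, and was let go. The small orange upper half is over both dowels and was handed in while still gripped and pressed shut. No verdict is reported at hand-in.

- **Final press:** the tool stopped at z = 0.0253 m, where the halves should meet (about 0.0254). The push was about 24 N against about 11 N of spring force. The last view shows both dowels through the holes, no gap between the halves and the plate level.
- **Side force:** a steady side force of about 5 N along x remained while pressing.
- **Guard placing:** it lay about 1.4 mm to one side in the pocket, within the 4 mm allowed. I judged it flat and on the bed from the views and the force-free release, not from a height measurement.
- **Disagreement with the description:** the finger tips end about 22 mm behind the reported TCP. The first few attempts to grip the guard closed above it or only pinched its top edge, until I went lower. The guard did not shift.
- **Bystanders:** I never reached near the glue bottle, jar or fan. I did not measure them again at the end.

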